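Shut and lift out the red LED cassette

ROBOT

A 6-joint arm with a two-finger parallel gripper is mounted at the origin on the work surface. World frame = base frame: x ahead of the robot, y to its left, z up, the work surface at z = 0. Lengths are in m, angles in rad, forces in N, time in s.
With the tool pointing down it reaches from about 0.375 to 0.975 m from the base axis. Payload 3.8 kg.
Tool frame: the origin (TCP) lies between the finger pads; the fingertips stand 14 mm ahead of it and the grasp point (between the pads) lies 5 mm behind it (finger_overhang is the distance from the TCP to the fingertips, in m); z points along the fingers, y is the line along which they close (so a half turn about z gives the same grasp; the last joint's range is limited). The gripper opens to 85 mm and grips with 20 to 120 N. Pads are 22 mm wide; open, the fingers measure 114 mm over their backs; the gripper's body (76 mm by 85 mm) begins 54 mm behind the grasp point. The pads swing forward as they close: fully open they stand 13 mm farther back than shut.
Start: joints at [1.303, 0.264, 1.604, -0, 1.274, -0.037], TCP at [0.154, 0.657, 0.245] pointing down, gripper open.
Joint ranges: [-2.63, 2.63], [-0.94, 2.18], [0.31, 2.57], [-1.31, 4.45], [0, 2.66], [-2.55, 2.55]. Speed limits (rad/s): [2.57, 2.57, 3.14, 3.14, 3.14, 3.14].

INTERFACE

Orientations are given as a unit quaternion [x, y, z, w].
In Python, from bench import * gives the robot as it stands.
- The arm moves only by the shell command python3 -m inch 'ROWS'. ROWS is JSON, a list of rows, each a list of 5 numbers: the shift along the world's x, y, z in mm, then the turn about the world's z in rad, then the closure, from 0 (fully open) to 1 (shut). A call has 1 to 12 rows; each row shifts and turns the commanded pose from where the row before left it; what a row does not reach is not made up. A row lasts 1/10 s, in which the tool goes at most 50 mm and 8.59 degrees, less where a joint would pass 70% of its speed; a pose out of reach is approached as far as the arm can. A call is refused whole if a number of a shift passes 50 or a number of a turn 0.15, either way. A call with a gripper value outside its range is refused whole. The fingers move at their own pace and stop on an object; the grip force is fixed at half the most. Time passes only in rows, so rows that do not move let the fingers close. It gives the time, the measured TCP pose, the force, the opening and the grip force at its end, in the units of the state.
- read_state(): the state, without advancing time (a new reading comes with each control period).
- camera(name): name is "scene" or "top"; returns a dict with "img" (384x512x3 uint8, red, green, blue), "intrinsics" (3x3 intrinsics, pixels), "k1" (the pictures are not rectified: a ray, as slopes to the right and down, at radius r is drawn at 1 + k1 r^2 times it, then the intrinsics apply), "pose" (4x4, takes a point from camera to world coordinates). Camera axes: x right, y down, z forward; pixel columns grow to the right and rows downward; lengths in m; the calibration is good to about 2 mm. A picture is of the moment at which its call begins. There is no depth.
- close_job(): hands the job in; it is judged then, once.
The state is a dict: "time_s": time; "q": joint angles; "joint_vel": joint speeds; "effort": joint torques, N m; "tool_pos": TCP position; "ee_rot": TCP orientation; "ft_force": force on the tool from outside, world axes, zero at the start; "torque": the same for the moment, N m; "grip_width": finger opening in m; "grip_force": force on a finger pad.
Only numpy, scipy, OpenCV 4.12 (cv2) and the standard library are available. Lean on these libraries where they do the work, as an engineer would, in place of code of your own. Each camera call takes 0.05 s, during which the arm holds its last target. There are 200 camera calls.

TASK

The red LED cassette sits in its bench holder with its clear lid ajar. Press the lid down until it is fully shut, then pinch the cassette's two yellow side catches together and lift it straight out of the holder. Finish while still holding it by the pinched catches, upright and about 10 cm above where it sat, with the lid still shut; leave the green cassette, the screwdriver, the parts box and the spool alone.

Things in the scene. Friction and masses are not known exactly. Their poses are not given: they have to be found in the camera images.
- red_holder: fixed grey holder of the red cassette, 140 x 90 mm base plate 8 mm thick, on the table; origin at the centre of its underside, z up, x along the cassette's length, y across from catch to catch. Highest parts: two aluminium side walls, 44 mm long, at 30 to 43 mm either side of the middle, top 36 mm above the table, whose ledges hook over the catches
- red_grip (a point): point midway between the red cassette's two yellow catch tabs, 56 mm above its underside (64 mm above the table when seated), at mid-length; axes: x along the length (from the lid's free edge to its hinge), y from catch to catch, z up. Tabs: upright plates 24 mm long, 5 mm thick, reaching 72 mm above the underside; outer faces 58 mm apart at rest, 42 mm fully pinched
- red_tray (a point): centre of the red cassette's tray, 20 mm above its underside, same axes as red_grip. Tray 110 mm long (x), 30 mm wide (y), 40 mm high; with the 4 mm clear lid shut its top is 44 mm above the underside. It stands on the holder's base plate, 8 mm above the table. Whole weight 0.12 to 0.21 kg
- red_left (a joint): catch tab on the red cassette's +y side: 0 out (its hook under the holder's ledge), 0.008 m fully pinched in; the hook is free of the ledge from about 0.004 m. Sprung outwards, 1.6 N at rest to 4.8 N fully in
- red_right (a joint): catch tab on the red cassette's -y side, the same: 0 out, 0.008 m fully pinched in
- red_lid (a joint): angle of the red cassette's pale clear lid, its free edge red: 0 fully shut, grows as its free edge (towards the cassette's -x end) rises. It hinges about a line along y at 52 mm to +x of the cassette's middle, 42 mm above its underside; a stiff hinge (under 1 N at the free edge) keeps it where it is left
- red_lid_edge (a point): point on the top face of the red cassette's lid, at its middle line, 95 mm from the hinge and 12 mm from the free edge: a good place to press. When shut it lies 43 mm to -x of the cassette's middle and 52 mm above the table
- green_grip (a point): the like point between the catch tabs of the green cassette, which is the same in size and stands in a holder of its own with its lid shut; leave it alone
- tester: small screwdriver with a red handle, 170 mm long, lying on the table; leave it alone
- parts_box: clear open sorting box with LEDs, 100 x 160 x 35 mm, on the table; origin at the centre of its underside; leave it alone
- wire_spool: grey spool, 56 mm across and 40 mm high, standing on the table; origin at the centre of its underside; leave it alone
There are look-alikes about, which are no part of the job. Of the things that look like the part that bears red_grip, the largest one is meant.

How it is judged:
By the outcome, as a careful person would: the job done as asked, in the order asked, and still so for the second after the job is handed in, while the arm keeps its last pose, push and grip.
It also fails if it takes over 45 s, if anything falls off the work surface, if the arm or the gripper's body presses on something with over 40 N, if the wrist force passes 120 N, or if a joint passes its speed limit or range.

## Working session

There is one attempt and no reset: what is moved stays moved. The work goes in short steps, Python scripts to look and compute and a shell command to move; the robot and the scene stay as the last step left them, time stands still between calls to the robot, and variables do not carry over. Pictures are saved under pics/ and viewed, at most 10 in all, crops included, and the job is handed in when it is done.

```bash
mkdir -p pics; cat > h.py <<'E'
from bench import *
import numpy as np, cv2
def ray(c,u,v):
    K=np.array(c["intrinsics"]);k=c["k1"]
    d=np.array([(u-K[0,2])/K[0,0],(v-K[1,2])/K[1,1]]);s=d.copy()
    for _ in range(20): s=d/(1+k*(s@s))
    T=np.array(c["pose"]);return T[:3,3],T[:3,:3]@np.array([s[0],s[1],1])
def onz(c,u,v,z):
    o,d=ray(c,u,v);return o+d*(z-o[2])/d[2]
def tri(c1,p1,c2,p2):
    o1,d1=ray(c1,*p1);o2,d2=ray(c2,*p2)
    A=np.stack([d1,-d2],1);t=np.linalg.lstsq(A,o2-o1,rcond=None)[0]
    a=o1+t[0]*d1;b=o2+t[1]*d2;return (a+b)/2,np.linalg.norm(a-b)
def proj(c,P):
    T=np.array(c["pose"]);p=T[:3,:3].T@(np.array(P)-T[:3,3]);s=p[:2]/p[2];s=s*(1+c["k1"]*(s@s));K=np.array(c["intrinsics"]);return s*[K[0,0],K[1,1]]+K[:2,2]
def shot(n,f,crop=None,sc=1):
    c=camera(n);im=c["img"][:,:,::-1]
    if crop: x0,y0,x1,y1=crop;im=im[y0:y1,x0:x1]
    cv2.imwrite(f"pics/{f}.png",cv2.resize(im,None,fx=sc,fy=sc,interpolation=cv2.INTER_CUBIC));return c
E
python3 - <<'E'
from h import *
for n in("top","scene"):
    c=shot(n,n+"0",sc=1.5);print(n,np.round(c["pose"],3).tolist(),np.array(c["intrinsics"]).tolist(),c["k1"])
s=read_state();print({k:np.round(v,3) for k,v in s.items()})
E
```

```text
top [[-0.029, -0.996, 0.08, 0.509], [-0.999, 0.031, 0.028, 0.066], [-0.03, -0.079, -0.996, 0.888], [0.0, 0.0, 0.0, 1.0]] [[346.4165109784675, 0.0, 262.4164872182316], [0.0, 346.4165109784675, 187.99486579888898], [0.0, 0.0, 1.0]] -5.1369628716529877e-05
scene [[-0.145, 0.714, -0.685, 1.164], [0.989, 0.109, -0.095, 0.149], [0.007, -0.692, -0.722, 0.697], [0.0, 0.0, 0.0, 1.0]] [[378.32386692338116, 0.0, 258.60600577968574], [0.0, 378.32386692338116, 195.9487526904196], [0.0, 0.0, 1.0]] -0.11163925919562363
{'time_s': np.float64(0.1), 'q': array([ 1.303,  0.265,  1.605, -0.   ,  1.274, -0.037]), 'joint_vel': array([-0.001, -0.002, -0.003, -0.001, -0.002, -0.002]), 'effort': array([ 0.0000e+00, -5.1671e+01, -3.6859e+01, -0.0000e+00,  6.0000e-03,
        0.0000e+00]), 'tool_pos': array([0.154, 0.656, 0.244]), 'ee_rot': array([ 0.115,  0.993, -0.001, -0.   ]), 'ft_force': array([-0.004,  0.564,  0.362]), 'torque': array([-0.041,  0.03 ,  0.011]), 'grip_force': np.float64(0.0), 'grip_width': np.float64(0.085)}
```

View pics/top0.png

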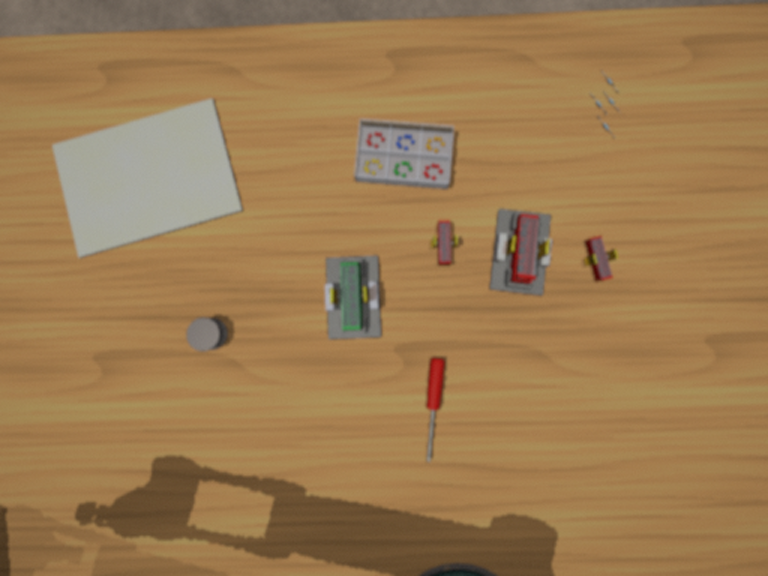

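View pics/scene0.png

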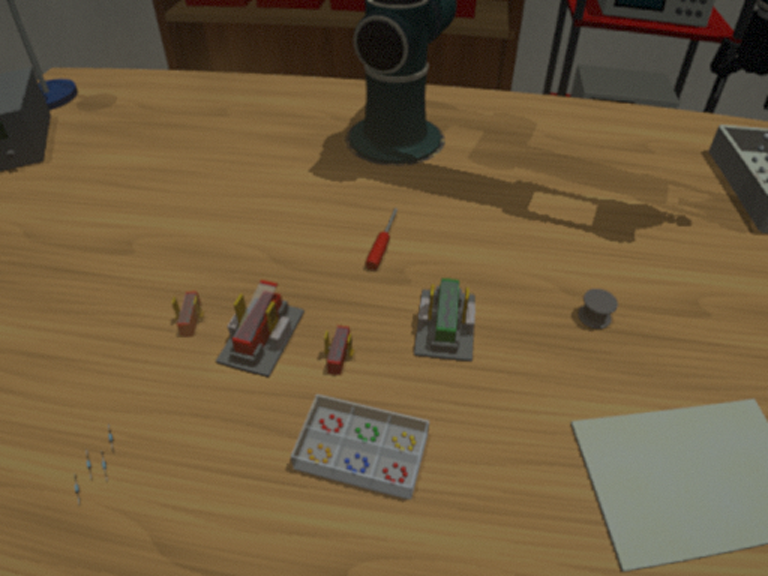

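The top view shows the red cassette at about (523,250)/1.5 px in its holder, with two small look-alikes either side. In the scene view it is at (258,320)/1.5. I'll zoom in on both and segment colours.

```bash
python3 - <<'E'
from h import *
c1=camera("top");c2=camera("scene")
a=c1["img"][130:205,320:375,::-1];b=c2["img"][180:255,140:210,::-1]
f=lambda i:cv2.resize(i,(400,int(400*i.shape[0]/i.shape[1]))if 0 else (i.shape[1]*6,i.shape[0]*6),interpolation=cv2.INTER_CUBIC)
cv2.imwrite("pics/z0.png",np.hstack([f(a),f(b)]))
def blobs(c,box,name,lo,hi):
    x0,y0,x1,y1=box;h=cv2.cvtColor(np.ascontiguousarray(c["img"]),cv2.COLOR_RGB2HSV)
    m=cv2.inRange(h,lo,hi)
    M=np.zeros_like(m);M[y0:y1,x0:x1]=m[y0:y1,x0:x1]
    n,l,s,ce=cv2.connectedComponentsWithStats(M)
    for i in range(1,n):
        if s[i,4]>5: print(name,s[i].tolist(),ce[i].round(2).tolist())
for c,box,n in((c1,(320,130,375,205),"top"),(c2,(140,180,210,255),"scene")):
    blobs(c,box,n+" yellow",(23,150,60),(35,255,255))
    im=c["img"]
    h=cv2.cvtColor(np.ascontiguousarray(im),cv2.COLOR_RGB2HSV);x0,y0,x1,y1=box
    # holder grey plate
    m=np.zeros(h.shape[:2],np.uint8);m[y0:y1,x0:x1]=(h[y0:y1,x0:x1,1]<90)*255
    m2=cv2.inRange(h,(0,60,40),(8,255,255))|cv2.inRange(h,(172,60,40),(180,255,255))
    M=np.zeros_like(m);M[y0:y1,x0:x1]=m2[y0:y1,x0:x1]
    for nm,q in(("grey",m),("red",M)):
        cs=max(cv2.findContours(q,0,2)[0],key=cv2.contourArea);print(n,nm,cv2.boxPoints(cv2.minAreaRect(cs)).round(1).tolist())
E
```

```text
top yellow [339, 157, 5, 11, 39] [341.23, 162.49]
top yellow [362, 161, 4, 8, 23] [363.26, 164.74]
top grey [[325.70001220703125, 192.6999969482422], [331.70001220703125, 138.39999389648438], [370.1000061035156, 142.6999969482422], [364.1000061035156, 197.0]]
top red [[339.29998779296875, 188.5], [341.70001220703125, 141.39999389648438], [359.1000061035156, 142.3000030517578], [356.79998779296875, 189.3000030517578]]
scene yellow [156, 196, 5, 8, 20] [158.1, 199.8]
scene yellow [178, 202, 5, 7, 21] [179.81, 204.76]
scene grey [[139.5, 238.0], [169.0, 183.89999389648438], [204.60000610351562, 203.3000030517578], [175.10000610351562, 257.3999938964844]]
scene red [[151.1999969482422, 229.0], [178.10000610351562, 190.5], [195.5, 202.60000610351562], [168.5, 241.10000610351562]]
```

View pics/z0.png

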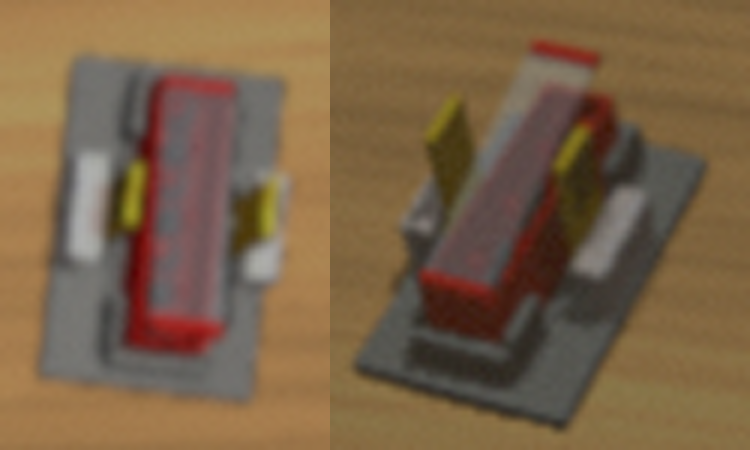

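Cassette lid's free (red) edge is raised and points toward the robot; the hinge is on the far side. The yellow tabs stand left and right, at z≈0.08 m at the top. The plate corners are visible in the crop. Next I'll compute the positions.

```bash
python3 - <<'E'
from h import *
c1=camera("top");c2=camera("scene")
t=lambda x,y:(x/6+320-.4,y/6+130-.4)
s=lambda x,y:((x-330)/6+140-.4,y/6+180-.4)
P=[onz(c1,*t(*p),.008) for p in((75,58),(285,77),(250,402),(40,377))]
ctr=np.mean(P,0);d=(P[0]+P[1]-P[2]-P[3]);print("plate top",ctr.round(4),"yaw",np.arctan2(d[1],d[0]),[np.linalg.norm(P[i]-P[i-1]).round(3) for i in range(4)])
S=[onz(c2,*s(*p),.008) for p in((357,372),(565,430),(707,158))]
d=S[2]-S[1];print("plate scene",((S[0]+S[2])/2).round(4),"yaw",np.arctan2(d[1],d[0]),[np.linalg.norm(S[i]-S[i-1]).round(3) for i in (1,2)])
L=onz(c1,*t(135,194),.08);R=onz(c1,*t(269,209),.08);print("tabs",L,R,(L+R)/2,np.linalg.norm(L-R),np.arctan2(*(L-R)[:2])*-1)
L,e=tri(c1,t(135,194),c2,s(452,112));R,e2=tri(c1,t(269,209),c2,s(577,143));print("tri",L,e,R,e2,(L+R)/2)
for a,b in(((150,320),(532,45)),((222,325),(600,58)),((186,322),(566,51))): print("lid edge",tri(c1,t(*a),c2,s(*b)))
E
```

```text
plate top [ 0.6251 -0.1252  0.008 ] yaw -0.15449371275325102 [np.float64(0.138), np.float64(0.089), np.float64(0.14), np.float64(0.088)]
plate scene [ 0.6287 -0.1265  0.008 ] yaw 3.0076080367487488 [np.float64(0.087), np.float64(0.142)]
tabs [ 0.62907408 -0.09961804  0.08      ] [ 0.62145675 -0.15109207  0.08      ] [ 0.62526541 -0.12535505  0.08      ] 0.052034595163946575 -0.14691764706848612
tri [ 0.6332893  -0.11896045  0.09698316] 0.046299498007338395 [ 0.61852734 -0.12857244  0.07252284] 0.047776973664025224 [ 0.62590832 -0.12376644  0.084753  ]
lid edge (array([ 0.58277736, -0.11635955,  0.0827154 ]), np.float64(0.027835589852138954))
lid edge (array([ 0.57525482, -0.12010404,  0.07235872]), np.float64(0.024480153103350232))
lid edge (array([ 0.57882995, -0.11849782,  0.07696339]), np.float64(0.0018061665566810907))
```

```bash
python3 -m inch '[[20,-36,0,0.02,1],[22,-39,0,0.02,1],[22,-39,0,0.02,1],[22,-39,0,0.02,1],[22,-39,0,0,1],[22,-39,0,0,1],[22,-39,0,0,1],[22,-39,0,0,1],[22,-39,0,0,1],[22,-39,0,0,1]]'; python3 -m inch '[[22,-39,0,0,1],[22,-39,0,0,1],[22,-39,0,0,1],[22,-39,0,0,1],[22,-39,0,0,1],[22,-39,0,0,1],[22,-39,0,0,1],[22,-39,0,0,1],[22,-39,0,0,1],[0,0,0,0,1],[0,0,0,0,1]]'
```

```text
time_s: 1.3
tool_pos: [0.373, 0.2685, 0.2456]
ee_rot: [0.075, 0.997, 0.0, 0.0]
ft_force: [0.9, -0.2, 0.4]
grip_width: -0.0001
grip_force: 0.0
time_s: 2.4
tool_pos: [0.5704, -0.0817, 0.2449]
ee_rot: [0.076, 0.997, 0.0, -0.001]
ft_force: [0.2, 0.5, 0.0]
grip_width: -0.0003
grip_force: 0.0
```

```bash
python3 -m inch '[[7,-19,0,0,1],[6,-18,0,0,1],[0,0,-30,0,1],[0,0,-40,0,1],[0,0,-40,0,1],[0,0,-30,0,1],[0,0,0,0,1],[0,0,0,0,1]]'; python3 - <<'E'
from h import *
c1=camera("top");c2=camera("scene")
f=lambda i:cv2.resize(i,None,fx=5,fy=5,interpolation=cv2.INTER_CUBIC)
cv2.imwrite("pics/z1.png",np.hstack([f(c1["img"][120:210,310:385,::-1]),f(c2["img"][165:255,135:215,::-1])]))
E
```

```text
time_s: 3.2
tool_pos: [0.5834, -0.118, 0.1054]
ee_rot: [0.075, 0.997, 0.0, -0.0]
ft_force: [-0.1, 0.4, 0.3]
grip_width: -0.0004
grip_force: 0.0
```

View pics/z1.png

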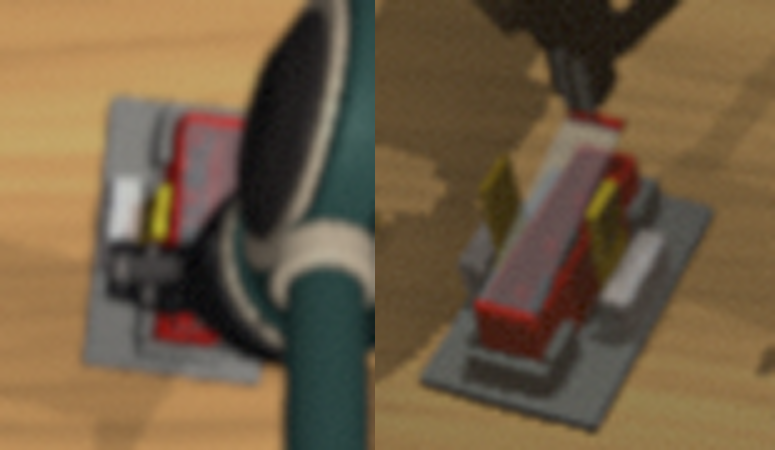

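The closed fingertips at (580,105) in the crop are just above the lid near its red edge (575,120), on its centre line. Next I'll press, slowing down towards the end.

```bash
python3 -m inch '[[0,0,-8,0,1],[0,0,-8,0,1],[0,0,-5,0,1],[0,0,-5,0,1],[0,0,-5,0,1],[0,0,-4,0,1],[0,0,-2,0,1],[0,0,-1,0,1],[0,0,0,0,1]]'; python3 -m inch '[[0,0,-1,0,1],[0,0,0,0,1]]';python3 -m inch '[[0,0,-1,0,1],[0,0,0,0,1]]'
```

```text
time_s: 4.2
tool_pos: [0.5834, -0.1179, 0.0671]
ee_rot: [0.075, 0.997, 0.0, -0.0]
ft_force: [-0.1, 0.1, -0.1]
grip_width: 0.0001
grip_force: 0.0
time_s: 4.4
tool_pos: [0.5836, -0.118, 0.0664]
ee_rot: [0.075, 0.997, -0.0, 0.0]
ft_force: [0.3, -0.1, -0.6]
grip_width: 0.0002
grip_force: 0.0
time_s: 4.6
tool_pos: [0.5837, -0.118, 0.0658]
ee_rot: [0.075, 0.997, -0.0, 0.0]
ft_force: [-0.5, 0.4, 2.9]
grip_width: 0.0001
grip_force: 1.4
```

```bash
python3 -m inch '[[0,0,-1,0,1],[0,0,0,0,1]]';python3 -m inch '[[0,0,-1,0,1],[0,0,0,0,1]]';python3 -m inch '[[0,0,-1,0,1],[0,0,0,0,1],[0,0,0,0,1]]'
```

```text
time_s: 4.8
tool_pos: [0.5837, -0.118, 0.0654]
ee_rot: [0.075, 0.997, -0.0, 0.0]
ft_force: [-3.7, 0.4, 8.0]
grip_width: -0.0001
grip_force: 3.7
time_s: 5.0
tool_pos: [0.5837, -0.118, 0.065]
ee_rot: [0.075, 0.997, -0.0, 0.0]
ft_force: [-5.0, 1.0, 11.0]
grip_width: -0.0001
grip_force: 5.6
time_s: 5.3
tool_pos: [0.5837, -0.118, 0.0647]
ee_rot: [0.075, 0.997, -0.0, 0.0]
ft_force: [-5.8, 0.6, 15.3]
grip_width: -0.0003
grip_force: 7.5
```

```bash
python3 -m inch '[[0,0,20,0,1],[0,0,40,0,1],[0,0,50,0,1],[20,-4,0,0,0],[22,-4,0,0,0],[0,0,0,0,0],[0,0,0,0,0],[0,0,0,0,0]]'; python3 - <<'E'
from h import *
c1=camera("top");c2=camera("scene")
f=lambda i:cv2.resize(i,None,fx=5,fy=5,interpolation=cv2.INTER_CUBIC)
cv2.imwrite("pics/z2.png",np.hstack([f(c1["img"][120:210,310:385,::-1]),f(c2["img"][155:255,135:215,::-1])[:450*1] if 0 else f(c2["img"][165:255,135:215,::-1])]))
E
```

```text
time_s: 6.1
tool_pos: [0.6241, -0.1256, 0.1712]
ee_rot: [0.075, 0.997, 0.0, -0.001]
ft_force: [1.0, 0.5, 0.5]
grip_width: 0.072
grip_force: 0.0
```

View pics/z2.png

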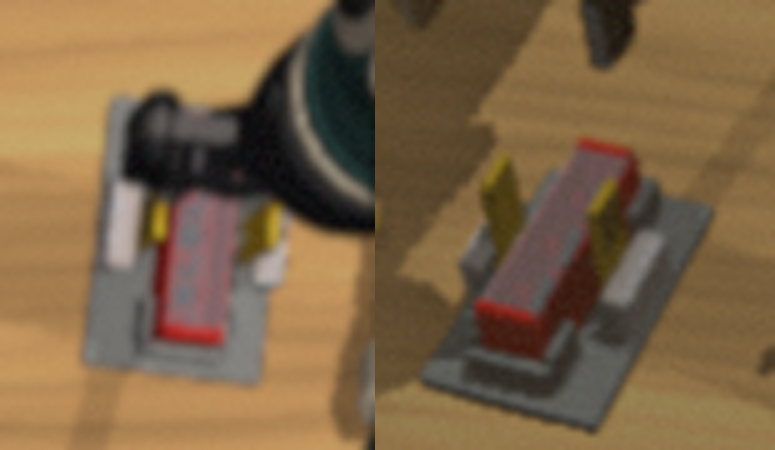

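```bash
python3 -m inch '[[2,0,0,0,0],[0,0,-20,0,0],[0,0,-30,0,0],[0,0,-25,0,0],[0,0,-15,0,0],[0,0,-12,0,0],[0,0,-11,0,0],[0,0,0,0,0],[0,0,0,0,0]]'; python3 - <<'E'
from h import *
c2=camera("scene")
cv2.imwrite("pics/z3.png",cv2.resize(c2["img"][155:255,125:225,::-1],None,fx=5,fy=5,interpolation=cv2.INTER_CUBIC))
E
```

```text
time_s: 7.1
tool_pos: [0.6279, -0.126, 0.0598]
ee_rot: [0.075, 0.997, -0.0, 0.0]
ft_force: [0.3, -0.2, 0.1]
grip_width: 0.0855
grip_force: 0.0
```

View pics/z3.png

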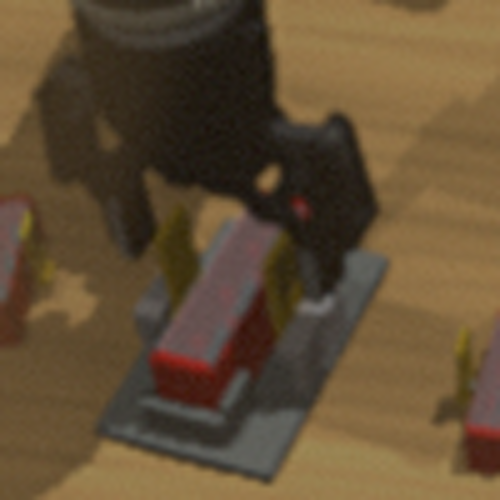

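The fingers straddle the tabs at (178,255) and (285,280) with similar gaps. Closing now.

```bash
python3 -m inch '[[0,0,0,0,0.2],[0,0,0,0,0.3],[0,0,0,0,0.35],[0,0,0,0,0.4],[0,0,0,0,0.45]]'; python3 -m inch '[[0,0,0,0,0.5],[0,0,0,0,0.6],[0,0,0,0,0.8],[0,0,0,0,1],[0,0,0,0,1]]'
```

```text
time_s: 7.65
tool_pos: [0.6282, -0.1262, 0.0604]
ee_rot: [0.075, 0.997, -0.0, 0.001]
ft_force: [-0.1, -1.2, 4.7]
grip_width: 0.0473
grip_force: 3.7
time_s: 8.15
tool_pos: [0.6287, -0.1266, 0.0622]
ee_rot: [0.075, 0.997, -0.001, 0.001]
ft_force: [-3.5, -1.2, 14.6]
grip_width: 0.0357
grip_force: 61.2
```

```bash
python3 - <<'E'
from h import *
c2=camera("scene");s=read_state();print(s["grip_width"],s["ft_force"])
cv2.imwrite("pics/z4.png",cv2.resize(c2["img"][155:255,125:225,::-1],None,fx=6,fy=6,interpolation=cv2.INTER_CUBIC))
E
```

```text
0.03573947903507513 [-4.34516857 -0.77721308 14.64583013]
```

View pics/z4.png

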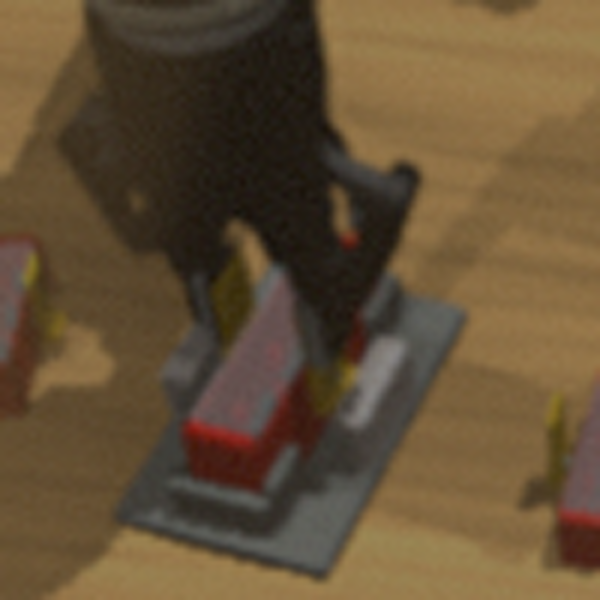

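The left tab (232,290) has its finger on the outside. The right finger covers the right tab, whose foot is still visible at (325,390), so both look gripped. I'll lift gently and watch the force.

```bash
python3 -m inch '[[0,0,2,0,1],[0,0,2,0,1],[0,0,0,0,1]]'; python3 -m inch '[[0,0,2,0,1],[0,0,2,0,1],[0,0,0,0,1]]'
```

```text
time_s: 8.5
tool_pos: [0.6273, -0.126, 0.0628]
ee_rot: [0.075, 0.997, -0.0, -0.0]
ft_force: [1.7, -1.4, 0.2]
grip_width: 0.0354
grip_force: 60.5
time_s: 8.8
tool_pos: [0.6272, -0.126, 0.0671]
ee_rot: [0.075, 0.997, -0.0, -0.0]
ft_force: [1.3, -1.2, -1.7]
grip_width: 0.0356
grip_force: 60.3
```

```bash
python3 -m inch '[[0,0,4,0,1],[0,0,6,0,1],[0,0,10,0,1],[0,0,12,0,1],[0,0,14,0,1],[0,0,14,0,1],[0,0,12,0,1],[0,0,10,0,1],[0,0,8,0,1],[0,0,5,0,1],[0,0,0,0,1],[0,0,0,0,1]]'; python3 - <<'E'
from h import *
c1=camera("top");c2=camera("scene")
f=lambda i:cv2.resize(i,None,fx=5,fy=5,interpolation=cv2.INTER_CUBIC)
cv2.imwrite("pics/z5.png",np.hstack([f(c1["img"][115:215,320:385,::-1]),f(c2["img"][155:255,125:215,::-1])]))
E
```

```text
time_s: 10.0
tool_pos: [0.6271, -0.1259, 0.1618]
ee_rot: [0.075, 0.997, 0.0, -0.0]
ft_force: [0.6, 0.3, -1.8]
grip_width: 0.0359
grip_force: 60.5
```

View pics/z5.png

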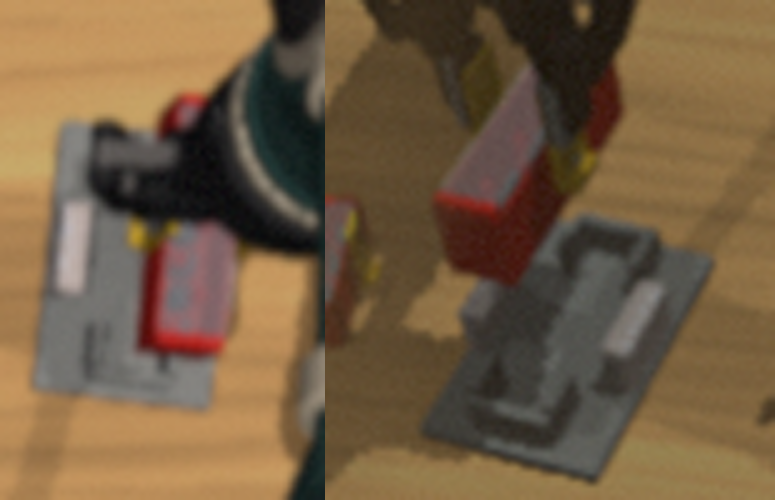

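The cassette is clear of its holder and about 10 cm up. It is upright, the lid lies flat and both tabs are pinched. Handing in.

```bash
python3 -c "from bench import *; print(close_job())"
```

```text
the job is handed in; nothing more can be done
None
```

I pressed the red cassette's lid shut, pinched its catches and lifted it straight out; I handed it in held upright about 10 cm above its seat, with the lid shut as far as the cameras showed and the other items untouched, but no verdict came back.

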